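# Hook up the drop guard of a board cutter in the print room

## Task

Raise the guard of the board cutter by the black grip on its slotted bar, slide the bar sideways to the taller of the two notched posts and lower it so that the slot in the bar's end hooks over the notch and keeps the guard up. Let go and leave it hanging there; do not let the guard crash down.

Things in the scene. Friction and masses are not known exactly. Their poses are not given: they have to be found in the camera images.
- bar_grip (a point): Centre of the black grip block (20 mm across the bar, 44 along it, 45 high) amid the slotted steel bar (310 mm long, 8 thick, 30 high; its top 25 mm below this point). Axes: y along the bar, x across, z up. Near each end a slot open downward, 28 mm wide, 16 deep, centred 131 mm from this point, its roof 39 mm below it. The bar slides along y, 78 mm either way of the guard's middle, about 1 N.
- tall_notch (a point): Middle of the notch floor of the taller post, an upright steel plate (52 mm across the bar, 8 along it) with a notch 20 mm wide, 14 deep in its top edge, in line with the bar, beyond its left or right end. Axes as the bar. Hooked, the roof of the bar's nearer slot rests on this floor: the grip point is 39 mm above and 131 mm (10 mm either way) along the bar from here. Its height varies.
- short_notch (a point): Middle of the notch floor of the shorter post, of the same make, beyond the other end of the bar and 30 to 70 mm lower. It would hold the guard only part way up: not the one to use.
- guard (a joint): Height of the guard above its lowest position (m): 0 down, as at the start, up to 0.145. A clear panel in a dark frame, 240 mm wide, that runs straight up between two columns (they end 10 mm above the grip point when down, 132 mm to either side). Guard and bar weigh 0.6 to 0.9 kg and fall when let go. Hooked on the tall post it reads 0.075 to 0.100.

How it is judged:
By the outcome, as a careful person would: the job done as asked, in the order asked, and still so for the second after the job is handed in, with the robot touching nothing.
It also fails if it takes over 32 s, if anything falls off the work surface, if the arm or the gripper's body presses on something with over 40 N, if the wrist force passes 120 N, or if a joint passes its speed limit or range.

## Robot

A 6-joint arm with a two-finger parallel gripper is mounted at the origin on the work surface. World frame = base frame: x ahead of the robot, y to its left, z up, the work surface at z = 0. Lengths are in m, angles in rad, forces in N, time in s.
With the tool pointing down it reaches from about 0.3 to 0.875 m from the base axis. Payload 6.4 kg.
Tool frame: the origin (TCP) lies between the finger pads; the fingertips stand bot.tip_extent ahead of it and the grasp point (between the pads) is the TCP (bot.tip_extent is the distance from the TCP to the fingertips, in m); z points along the fingers, y is the line along which they close (so a half turn about z gives the same grasp; the last joint's range is limited). The gripper opens to 88 mm and grips with 3 to 60 N. Pads are 18 mm wide; open, the fingers measure 123 mm over their backs; the gripper's body (75 mm by 187 mm) begins 45 mm behind the grasp point.
Start: joints at [0.983, 0.181, 1.607, -0, 1.354, -0.206], TCP at [0.214, 0.534, 0.258] pointing down, gripper open.
Joint ranges: [-2.99, 2.99], [-0.89, 2.07], [0.3, 2.58], [-1.14, 4.28], [0, 2.63], [-3.12, 3.12]. Speed limits (rad/s): [2.57, 2.57, 3.01, 3.14, 3.14, 3.14].

## Interface

Orientations are given as a 3x3 rotation matrix whose columns are the frame's x, y, z axes.
In Python, from workcell import readout, cams, ticket, bot gives the robot as it stands.
- The arm moves only by the tool carry_out, never from a script. Its argument "series" is a list of rows, each an object with "slide": the shift along the tool's x, y, z as a fraction of full scale, a list of three; "turn": the turn, a rotation vector about the tool's x, y, z as a fraction of full scale, a list of three; "fingers": the closure, from 0 (fully open) to 1 (shut). A call has 1 to 20 rows; each row shifts and turns the commanded pose from where the row before left it, along the tool's axes as they then stand; what a row does not reach is not made up. Full scale, the value 1, is 0.025 m for a shift and 6 degrees for a turn. A row lasts 1/12 s, in which the tool goes at most 41.7 mm and 7.16 degrees, less where a joint would pass 70% of its speed; a pose out of reach is approached as far as the arm can. A call with a number of a shift or a turn outside -1 to 1 is refused whole. A call with a gripper value outside its range is refused whole. The fingers move at their own pace and stop on an object; "newtons" is the grip in N (left out, the last holds). Time passes only in rows, so rows that do not move let the fingers close. It gives the time, the measured TCP pose, the force, the opening and the grip force at its end, in the units of the state.
- readout.sense(): the state, without advancing time (a new reading comes with each control period).
- cams.read_camera(name): name is "side" or "top" or "wrist"; returns the picture (384x512x3 uint8, red, green, blue); there is no depth.
- cams.camera_params(name): a dict with "fx", "fy", "cx", "cy" (pixels), "world_from_camera" (4x4, takes a point from camera to world coordinates); the wrist camera has in their place "hand_eye" (4x4, takes a point from camera to tool coordinates, whose origin is the TCP and whose axes are the flange's). Camera axes: x right, y down, z forward; pixel columns grow to the right and rows downward; lengths in m; the calibration is good to about 2 mm. A picture is of the moment at which its call begins: read the wrist's pose just before it. camera_params takes no time and is no camera call.
- ticket.hand_in(): hands the job in; it is judged then, once.
Trained networks look in the newest picture that a camera, given by its name, has taken for a name from the list of things; names that differ only in an ending like _2 or _b are one class to them, and where a whole thing is asked for, a point or a joint stands for the part that bears it (a point fixed in the world has none). Each returns a list of dicts, best first, with "confidence" (0 to 1); they miss things now and then, are a little off and sometimes report something else, mostly with a low value. They report only what shows in the picture. A call takes as long as a camera call.
- cams.look_for(camera, query): "centre" ([x, y, z] in m, in world coordinates, good to about 4 mm: the middle of the surface that is visible of it).
The state is a dict: "t": time; "joint_positions": joint angles; "joint_velocities": joint speeds; "effort": joint torques, N m; "eef_pos": TCP position; "ee_rot": TCP orientation; "force": force on the tool from outside, world axes, zero at the start; "wrist_torque": the same for the moment, N m; "width": finger opening in m; "gripper_force": force on a finger pad.
Only numpy, scipy, OpenCV 4.12 (cv2) and the standard library are available. Lean on these libraries where they do the work, as an engineer would, in place of code of your own. Each camera call takes 0.05 s, during which the arm holds its last target. There are 200 camera calls.

## Working session

There is one attempt and no reset: what is moved stays moved. The work goes in short steps, Python scripts to look and compute and a tool call to move; the robot and the scene stay as the last step left them, time stands still between calls to the robot, and variables do not carry over. Pictures are saved under pics/ and viewed, at most 10 in all, crops included, and the job is handed in when it is done.

Besides the shell and the picture viewer there is one more tool, called after "Call:" by a JSON object that holds its "name" and its "arguments", one argument or row to a line. carry_out: Moves the arm, as the interface text tells. Shift numbers are shares of 0.025 m and turn numbers shares of 6 degrees, none past 1 either way. Its arguments: {"type":"object","properties":{"series":{"type":"array","items":{"type":"object","properties":{"slide":{"type":"array","items":{"type":"number"}},"turn":{"type":"array","items":{"type":"number"}},"fingers":{"type":"number"}}}},"newtons":{"type":"number"}},"required":["series"]}

```bash
mkdir -p pics
cat > h.py <<'E'
from workcell import readout,cams,ticket,bot
import cv2,numpy as np
def snap(c,f):
    im=cams.read_camera(c); cv2.imwrite('pics/'+f,im[:,:,::-1]); return im
def proj(c,p):
    k=cams.camera_params(c); q=np.linalg.inv(k['world_from_camera'])@np.r_[p,1]
    return np.round([k['fx']*q[0]/q[2]+k['cx'],k['fy']*q[1]/q[2]+k['cy']],0)
E
python3 - <<'E'
from h import *
s=readout.sense();print(s['t'],s['eef_pos'],np.round(s['ee_rot'],3),bot.tip_extent,s['width'])
a=snap('side','a.png');b=snap('top','b.png');
cv2.imwrite('pics/ab.png',cv2.resize(np.vstack([a,b])[:,:,::-1],(450,600)) if 0 else np.hstack([cv2.resize(a,(400,300)),cv2.resize(b,(400,300))])[:,:,::-1])
for c in('side','top'):
    print(c,np.round(cams.camera_params(c)['world_from_camera'],3).tolist())
    for q in('bar_grip','tall_notch','short_notch','guard'):
        for d in cams.look_for(c,q)[:2]: print(q,np.round(d['centre'],3),round(d['confidence'],2),proj(c,d['centre']))
E
```

```text
0.0 [0.21393705 0.53318586 0.2568429 ] [[-0.928  0.373 -0.001]
 [ 0.373  0.928 -0.001]
 [ 0.    -0.002 -1.   ]] 0.019 0.08825077152396306
side [[0.978, -0.148, 0.149, 0.439], [-0.21, -0.729, 0.652, -0.696], [0.012, -0.669, -0.744, 0.967], [0.0, 0.0, 0.0, 1.0]]
bar_grip [ 0.568 -0.031  0.135] 0.75 [240. 215.]
tall_notch [0.553 0.16  0.168] 0.76 [218. 145.]
short_notch [ 0.585 -0.206  0.11 ] 0.78 [267. 289.]
guard [ 0.548 -0.028  0.118] 0.7 [231. 220.]
top [[-0.002, -0.998, 0.063, 0.532], [-1.0, 0.002, 0.009, 0.014], [-0.009, -0.062, -0.998, 1.153], [0.0, 0.0, 0.0, 1.0]]
bar_grip [ 0.569 -0.01   0.135] 0.62 [284. 215.]
tall_notch [0.551 0.16  0.171] 0.55 [206. 223.]
tall_notch [ 0.565 -0.01   0.136] 0.54 [284. 217.]
short_notch [ 0.583 -0.203  0.122] 0.61 [370. 209.]
guard [ 0.558 -0.013  0.122] 0.72 [285. 220.]
```

View pics/a.png

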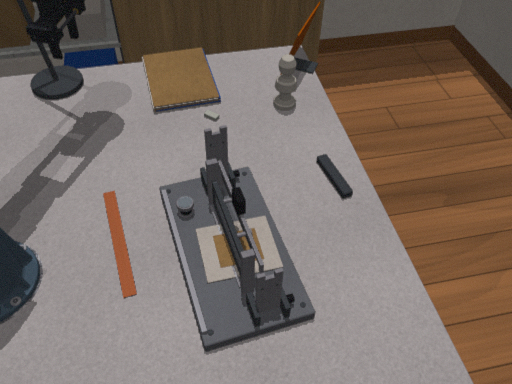

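View pics/b.png

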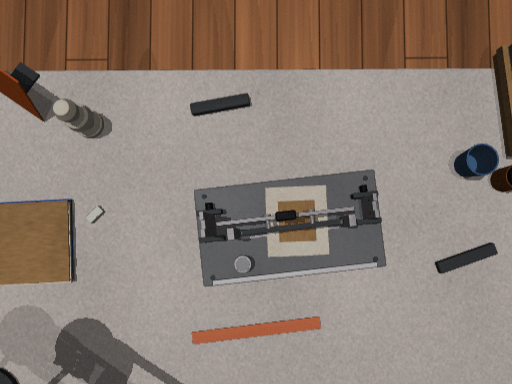

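The side view shows the bar cutter with the tall post at about (217,145), the short one at (268,290) and the black grip near (238,200). The top view shows the grip at (286,215), tall post at (208,222) and short post at (367,208). So the tall post is on the +y side.

```bash
cat >> h.py <<'E'
from scipy.spatial.transform import Rotation as Ro
def rows(p,yaw,n,p0=None,R0=None):
    """straight path to p with tool y at world angle yaw (deg), tool down; prints rounded rows"""
    s=readout.sense(); x=np.array(s['eef_pos']); R=np.array(s['ee_rot'])
    a=np.radians(yaw); y=np.array([np.cos(a),np.sin(a),0]); z=np.array([0,0,-1.]); G=np.c_[np.cross(y,z),y,z]
    rv=np.round(Ro.from_matrix(R.T@G).as_rotvec()/n/np.radians(6),3); tot=np.array(p)-x; x0=x.copy(); out=[]
    for i in range(n):
        d=np.round(R.T@(x0+tot*(i+1)/n-x)/.025,2); x=x+R@d*.025; R=R@Ro.from_rotvec(rv*np.radians(6)).as_matrix(); out.append(d.tolist())
    print('turn',rv.tolist()); print(out); print('end',x.round(4))
def ray(c,uv):
    k=cams.camera_params(c); W=k['world_from_camera']
    d=W[:3,:3]@np.array([(uv[0]-k['cx'])/k['fx'],(uv[1]-k['cy'])/k['fy'],1]); return W[:3,3],d/np.linalg.norm(d)
def tri(obs):
    A=np.zeros((3,3));b=np.zeros(3)
    for o,d in obs: M=np.eye(3)-np.outer(d,d);A+=M;b+=M@o
    x=np.linalg.solve(A,b); return x.round(4),[round(float(np.linalg.norm((np.eye(3)-np.outer(d,d))@(x-o))),4) for o,d in obs]
E
python3 - <<'E'
from h import *
print(tri([ray('side',(238,200)),ray('top',(286,215))]))
print(np.round(cams.camera_params('wrist')['hand_eye'],3).tolist())
rows([0.566,-0.010,0.29],5.2,20)
a=cv2.imread('pics/a.png')[130:330,150:330]; cv2.imwrite('pics/c.png',cv2.resize(a,(540,600),interpolation=cv2.INTER_CUBIC))
E
```

```text
(array([ 0.5669, -0.013 ,  0.1628]), [0.0007, 0.0007])
[[0.001, -0.952, -0.307, 0.079], [1.0, 0.0, 0.0, 0.002], [-0.0, -0.307, 0.952, -0.127], [0.0, 0.0, 0.0, 1.0]]
turn [-0.0, 0.0, 0.524]
[[-1.06, -0.75, -0.06], [-1.1, -0.68, -0.07], [-1.13, -0.63, -0.06], [-1.17, -0.56, -0.07], [-1.19, -0.5, -0.06], [-1.22, -0.44, -0.07], [-1.24, -0.36, -0.06], [-1.26, -0.3, -0.07], [-1.28, -0.22, -0.06], [-1.29, -0.16, -0.07], [-1.29, -0.08, -0.06], [-1.29, -0.02, -0.07], [-1.3, 0.06, -0.06], [-1.28, 0.13, -0.06], [-1.28, 0.2, -0.07], [-1.27, 0.26, -0.06], [-1.25, 0.34, -0.07], [-1.23, 0.41, -0.06], [-1.21, 0.47, -0.07], [-1.18, 0.54, -0.06]]
end [ 0.5661 -0.0101  0.2899]
```

View pics/c.png

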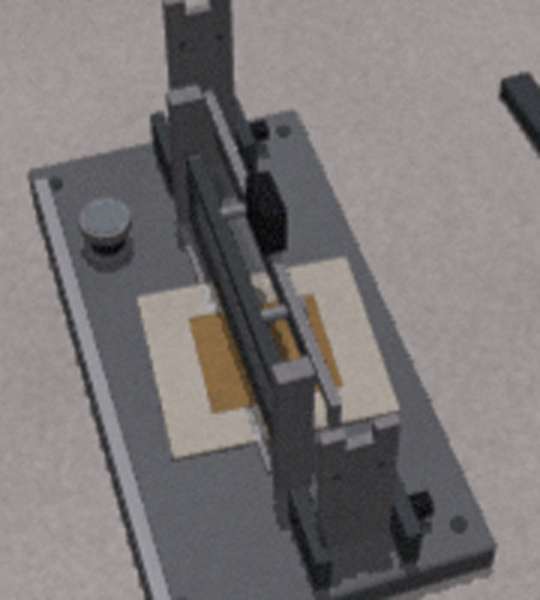

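The crop shows the tall notch at about side pixel (216,133), the short notch at (270,276) and the grip centre at (239,200). That puts the grip point at about z 0.16, higher than the network's answer. I'm planning the approach in 27 rows.

Run:
```python
from h import *
rows([0.566,-0.012,0.31],5.2,27)
b=cv2.imread('pics/b.png')[160:270,180:400]; cv2.imwrite('pics/d.png',cv2.resize(b,(800,400),interpolation=cv2.INTER_CUBIC))
```

```text
turn [-0.0, 0.0, 0.388]
[[-0.78, -0.56, -0.08], [-0.81, -0.52, -0.08], [-0.83, -0.49, -0.07], [-0.85, -0.46, -0.08], [-0.86, -0.42, -0.08], [-0.88, -0.38, -0.08], [-0.9, -0.35, -0.07], [-0.91, -0.32, -0.08], [-0.92, -0.27, -0.08], [-0.93, -0.24, -0.08], [-0.94, -0.2, -0.07], [-0.95, -0.17, -0.08], [-0.95, -0.12, -0.08], [-0.96, -0.08, -0.08], [-0.96, -0.05, -0.07], [-0.96, -0.01, -0.08], [-0.96, 0.04, -0.08], [-0.96, 0.07, -0.08], [-0.96, 0.11, -0.07], [-0.95, 0.15, -0.08], [-0.94, 0.19, -0.08], [-0.94, 0.22, -0.08], [-0.92, 0.26, -0.07], [-0.91, 0.31, -0.08], [-0.9, 0.33, -0.08], [-0.89, 0.38, -0.08], [-0.87, 0.41, -0.07]]
end [ 0.5661 -0.012   0.3099]
```

View pics/d.png

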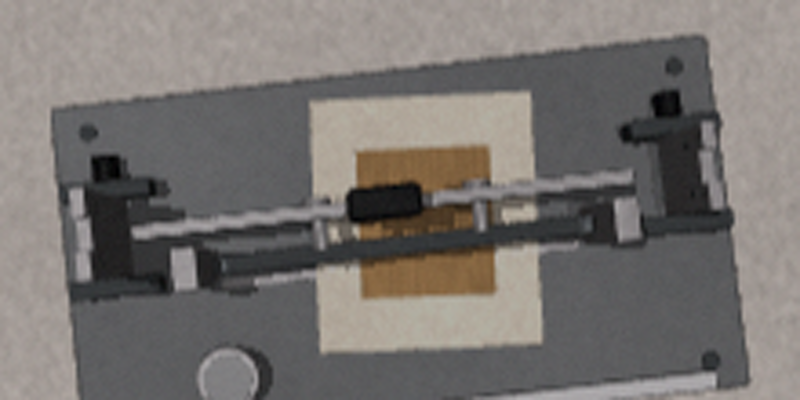

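The top crop shows the grip at top pixel (286,215.6), the tall notch at (202.5,224.6) and the short notch at (376,206). The bar is turned about 6.1°.

Call:
{"name": "carry_out", "arguments": {
  "series": [
    {"slide": [-0.78, -0.56, -0.08], "turn": [0, 0, 0.38], "fingers": 0.3},
    {"slide": [-0.81, -0.52, -0.08], "turn": [0, 0, 0.38], "fingers": 0.3},
    {"slide": [-0.83, -0.49, -0.08], "turn": [0, 0, 0.38], "fingers": 0.3},
    {"slide": [-0.85, -0.46, -0.08], "turn": [0, 0, 0.38], "fingers": 0.3},
    {"slide": [-0.86, -0.42, -0.08], "turn": [0, 0, 0.38], "fingers": 0.3},
    {"slide": [-0.88, -0.38, -0.08], "turn": [0, 0, 0.38], "fingers": 0.3},
    {"slide": [-0.9, -0.35, -0.08], "turn": [0, 0, 0.38], "fingers": 0.3},
    {"slide": [-0.91, -0.32, -0.08], "turn": [0, 0, 0.38], "fingers": 0.3},
    {"slide": [-0.92, -0.27, -0.08], "turn": [0, 0, 0.38], "fingers": 0.3},
    {"slide": [-0.93, -0.24, -0.08], "turn": [0, 0, 0.38], "fingers": 0.3},
    {"slide": [-0.94, -0.2, -0.08], "turn": [0, 0, 0.38], "fingers": 0.3},
    {"slide": [-0.95, -0.17, -0.08], "turn": [0, 0, 0.38], "fingers": 0.3},
    {"slide": [-0.95, -0.12, -0.08], "turn": [0, 0, 0.38], "fingers": 0.3},
    {"slide": [-0.96, -0.08, -0.08], "turn": [0, 0, 0.38], "fingers": 0.3},
    {"slide": [-0.96, -0.05, -0.08], "turn": [0, 0, 0.38], "fingers": 0.3},
    {"slide": [-0.96, -0.01, -0.08], "turn": [0, 0, 0.38], "fingers": 0.3},
    {"slide": [-0.96, 0.04, -0.08], "turn": [0, 0, 0.38], "fingers": 0.3},
    {"slide": [-0.96, 0.07, -0.08], "turn": [0, 0, 0.38], "fingers": 0.3},
    {"slide": [-0.96, 0.11, -0.08], "turn": [0, 0, 0.38], "fingers": 0.3},
    {"slide": [-0.95, 0.15, -0.08], "turn": [0, 0, 0.38], "fingers": 0.3}
  ]
}}

```text
t: 2.17
eef_pos: [0.4786, 0.1304, 0.298]
ee_rot: [[-0.381, 0.925, 0.0], [0.925, 0.381, 0.0], [-0.0, 0.0, -1.0]]
force: [0.7, 0.4, 0.9]
width: 0.0623
gripper_force: 0.0
```

Run:
```python
from h import *
for n,s,t in (('grip',(239,200.5),(286,215.6)),('tall',(216,133),(202.5,224.6)),('short',(270,276),(376,206))): print(n,tri([ray('side',s),ray('top',t)]))
s=readout.sense();print(s['t'],s['eef_pos'],s['width'],s['force'])
rows([0.55,-0.012,0.31],6.1,7)
```

```text
grip (array([ 0.5673, -0.0133,  0.1612]), [0.001, 0.001])
tall (array([0.5479, 0.1612, 0.2038]), [0.0015, 0.0015])
short (array([ 0.5879, -0.2086,  0.1609]), [0.0012, 0.0012])
2.1667 [0.47863768 0.13039336 0.29797041] 0.0622896970282091 [0.72097598 0.38015182 0.91654855]
turn [0.001, 0.0, 0.388]
[[-0.91, 0.07, -0.07], [-0.9, 0.1, -0.07], [-0.9, 0.14, -0.07], [-0.89, 0.18, -0.06], [-0.89, 0.21, -0.07], [-0.87, 0.25, -0.07], [-0.87, 0.28, -0.07]]
end [ 0.5499 -0.012   0.31  ]
```

Triangulation is consistent: the tall notch floor is at z 0.204, giving a rise of about 0.082. The short one is 43 mm lower. Next I go above the grip.

Call:
{"name": "carry_out", "arguments": {
  "series": [
    {"slide": [-0.91, 0.15, -0.04], "turn": [0, 0, 0.39], "fingers": 0.3},
    {"slide": [-0.91, 0.2, -0.04], "turn": [0, 0, 0.39], "fingers": 0.3},
    {"slide": [-0.91, 0.23, -0.04], "turn": [0, 0, 0.39], "fingers": 0.3},
    {"slide": [-0.91, 0.27, -0.04], "turn": [0, 0, 0.39], "fingers": 0.3},
    {"slide": [-0.91, 0.31, 0], "turn": [0, 0, 0.39], "fingers": 0.3},
    {"slide": [-0.9, 0.35, 0], "turn": [0, 0, 0.39], "fingers": 0.3},
    {"slide": [-0.9, 0.38, 0], "turn": [0, 0, 0.39], "fingers": 0.3},
    {"slide": [0, 0, 0], "turn": [0, 0, 0], "fingers": 0.3},
    {"slide": [0, 0, 0], "turn": [0, 0, 0], "fingers": 0.3}
  ]
}}

```text
t: 2.92
eef_pos: [0.5663, -0.0104, 0.3014]
ee_rot: [[-0.105, 0.994, -0.001], [0.994, 0.105, 0.0], [0.0, -0.001, -1.0]]
force: [0.2, -0.2, -0.7]
width: 0.0616
gripper_force: 0.0
```

```bash
cat >> h.py <<'E'
def wray(s,uv):
    k=cams.camera_params('wrist'); T=np.eye(4);T[:3,:3]=s['ee_rot'];T[:3,3]=s['eef_pos']; W=T@k['hand_eye']
    d=W[:3,:3]@np.array([(uv[0]-k['cx'])/k['fx'],(uv[1]-k['cy'])/k['fy'],1]); return W[:3,3],d/np.linalg.norm(d)
E
python3 - <<'E'
from h import *
s=readout.sense();print(s['t'],s['eef_pos'],s['width'],s['force'],np.round(s['ee_rot'],3).tolist())
snap('wrist','w.png')
for q in('bar_grip','tall_notch'):
    for d in cams.look_for('wrist',q)[:2]: print(q,np.round(d['centre'],3),round(d['confidence'],2))
rows([0.567,-0.013,0.166],6.1,8)
E
```

```text
2.9167 [ 0.56631644 -0.01036154  0.30138583] 0.06162094021110839 [ 0.16966676 -0.16941398 -0.70376113] [[-0.105, 0.994, -0.001], [0.994, 0.105, 0.0], [0.0, -0.001, -1.0]]
bar_grip [0.562 0.01  0.135] 0.63
bar_grip [0.551 0.003 0.127] 0.62
tall_notch [0.536 0.156 0.037] 0.44
turn [-0.0, -0.0, 0.002]
[[-0.02, 0.0, 0.68], [-0.03, 0.01, 0.68], [-0.02, 0.0, 0.68], [-0.02, 0.01, 0.67], [-0.02, 0.0, 0.68], [-0.03, 0.01, 0.68], [-0.02, 0.0, 0.68], [-0.02, 0.0, 0.68]]
end [ 0.5669 -0.013   0.1659]
```

View pics/w.png

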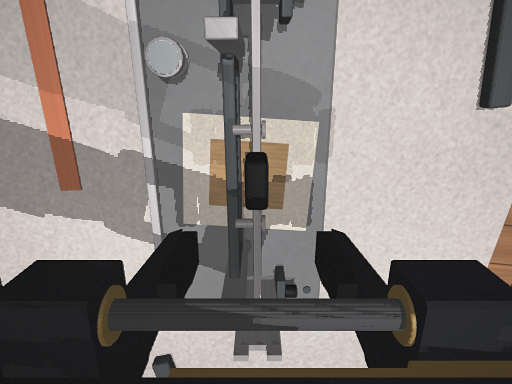

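The wrist view shows the bar vertical in the picture at column 256, the grip at (257,181) and the fingers evenly either side (198/317). The guard frame is at columns 223–240. I'll check the grip fix and the frame height before descending.

Run:
```python
from h import *
s=readout.sense()
print('frame',tri([ray('side',(215,182.7)),ray('top',(239.1,232.9))]))
print('frame wrist',tri([ray('side',(215,182.7)),ray('top',(239.1,232.9))]))
print('grip3',tri([ray('side',(239,200.5)),ray('top',(286,215.6)),wray(s,(257,181))]))
print('grip w/top plane z=.184')
for uv in((257,152),(257,210),(257,181)):
    o,d=wray(s,uv); print((o+d*(0.184-o[2])/d[2]).round(4),(o+d*(0.161-o[2])/d[2]).round(4))
```

```text
frame (array([0.5303, 0.0919, 0.1136]), [0.0015, 0.0015])
frame wrist (array([0.5303, 0.0919, 0.1136]), [0.0015, 0.0015])
grip3 (array([ 0.5676, -0.0107,  0.1569]), [0.0014, 0.0028, 0.0022])
grip w/top plane z=.184
[0.564  0.0236 0.184 ] [0.5646 0.019  0.161 ]
[ 0.5694 -0.0258  0.184 ] [ 0.5705 -0.035   0.161 ]
[ 5.667e-01 -4.000e-04  1.840e-01] [ 0.5674 -0.0072  0.161 ]
```

Call:
{"name": "carry_out", "arguments": {
  "series": [
    {"slide": [0, 0.02, 0.8], "turn": [0, 0, 0], "fingers": 0.3},
    {"slide": [0, 0.02, 0.9], "turn": [0, 0, 0], "fingers": 0.3},
    {"slide": [0, 0, 0.9], "turn": [0, 0, 0], "fingers": 0.3},
    {"slide": [0, 0, 0.9], "turn": [0, 0, 0], "fingers": 0.3},
    {"slide": [0, 0, 0.8], "turn": [0, 0, 0], "fingers": 0.3},
    {"slide": [0, 0, 0.6], "turn": [0, 0, 0], "fingers": 0.3},
    {"slide": [0, 0, 0.45], "turn": [0, 0, 0], "fingers": 0.3},
    {"slide": [0, 0, 0.25], "turn": [0, 0, 0], "fingers": 0.3},
    {"slide": [0, 0, 0], "turn": [0, 0, 0], "fingers": 0.3},
    {"slide": [0, 0, 0], "turn": [0, 0, 0], "fingers": 0.3}
  ]
}}

```text
t: 3.9
eef_pos: [0.5673, -0.009, 0.1623]
ee_rot: [[-0.108, 0.994, 0.001], [0.994, 0.108, -0.0], [-0.0, 0.001, -1.0]]
force: [-0.2, 0.5, 0.8]
width: 0.0617
gripper_force: 0.0
```

Call:
{"name": "carry_out", "arguments": {
  "series": [
    {"slide": [0, 0, 0], "turn": [0, 0, 0], "fingers": 1},
    {"slide": [0, 0, 0], "turn": [0, 0, 0], "fingers": 1},
    {"slide": [0, 0, 0], "turn": [0, 0, 0], "fingers": 1},
    {"slide": [0, 0, 0], "turn": [0, 0, 0], "fingers": 1},
    {"slide": [0, 0, 0], "turn": [0, 0, 0], "fingers": 1},
    {"slide": [0, 0, 0], "turn": [0, 0, 0], "fingers": 1},
    {"slide": [0, 0, 0], "turn": [0, 0, 0], "fingers": 1},
    {"slide": [0, 0, 0], "turn": [0, 0, 0], "fingers": 1}
  ],
  "newtons": 40
}}

```text
t: 4.57
eef_pos: [0.5661, -0.0094, 0.1618]
ee_rot: [[-0.107, 0.994, -0.003], [0.994, 0.107, -0.0], [0.0, -0.003, -1.0]]
force: [-5.4, -0.9, 5.0]
width: 0.0198
gripper_force: 40.0
```

Call:
{"name": "carry_out", "arguments": {
  "series": [
    {"slide": [0, -0.02, -0.1], "turn": [0, 0, 0], "fingers": 1},
    {"slide": [0, -0.02, -0.2], "turn": [0, 0, 0], "fingers": 1},
    {"slide": [0, 0, -0.3], "turn": [0, 0, 0], "fingers": 1},
    {"slide": [0, 0, -0.4], "turn": [0, 0, 0], "fingers": 1},
    {"slide": [0, 0, -0.4], "turn": [0, 0, 0], "fingers": 1},
    {"slide": [0, 0, -0.4], "turn": [0, 0, 0], "fingers": 1},
    {"slide": [0, 0, -0.4], "turn": [0, 0, 0], "fingers": 1},
    {"slide": [0, 0, -0.4], "turn": [0, 0, 0], "fingers": 1},
    {"slide": [0, 0, -0.4], "turn": [0, 0, 0], "fingers": 1},
    {"slide": [0, 0, -0.4], "turn": [0, 0, 0], "fingers": 1},
    {"slide": [0, 0, -0.4], "turn": [0, 0, 0], "fingers": 1},
    {"slide": [0, 0, -0.4], "turn": [0, 0, 0], "fingers": 1},
    {"slide": [0, 0, -0.3], "turn": [0, 0, 0], "fingers": 1},
    {"slide": [0, 0, -0.2], "turn": [0, 0, 0], "fingers": 1},
    {"slide": [0, 0, -0.1], "turn": [0, 0, 0], "fingers": 1},
    {"slide": [0, 0, 0], "turn": [0, 0, 0], "fingers": 1},
    {"slide": [0, 0, 0], "turn": [0, 0, 0], "fingers": 1}
  ]
}}

```text
t: 5.98
eef_pos: [0.566, -0.0095, 0.2815]
ee_rot: [[-0.107, 0.994, -0.0], [0.994, 0.107, -0.0], [0.0, -0.0, -1.0]]
force: [1.1, 0.1, -8.5]
width: 0.0195
gripper_force: 40.0
```

Run:
```python
from h import *
s=readout.sense();print(s['t'],s['eef_pos'],s['width'],s['force'],s['gripper_force'])
a=snap('side','e.png');b=snap('top','f.png')
cv2.imwrite('pics/g.png',np.hstack([cv2.resize(a[100:320,150:330],(490,600),interpolation=2),cv2.resize(b[160:280,180:240],(300,600),interpolation=2)])[:,:,::-1])
```

```text
5.9833 [ 0.56595245 -0.00945205  0.28148769] 0.019453996616049418 [ 1.07025169  0.12938658 -8.47684566] 39.99613051302731
```

View pics/g.png

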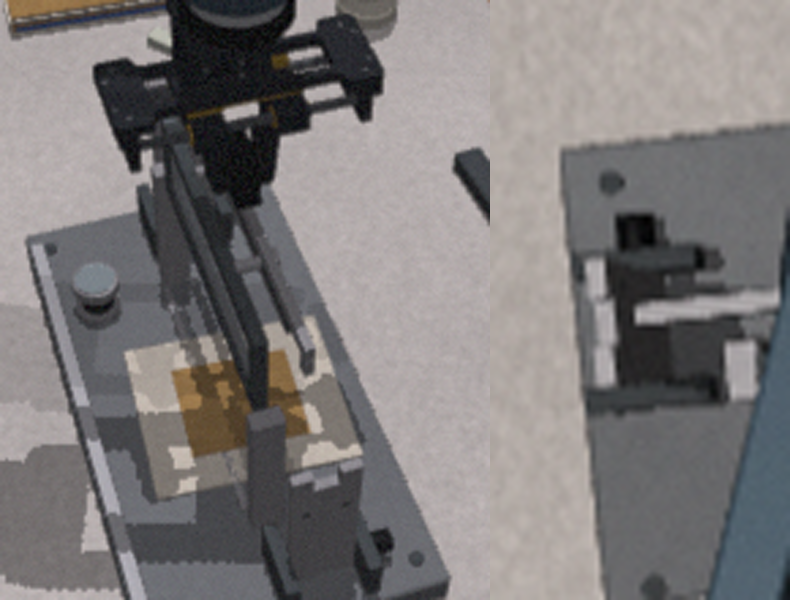

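The guard is up about 120 mm, with the bar held level. The top crop shows the bar's left end at top pixel (209,222.6) and the notch at (202,225). I'll work out the sideways distance.

Run:
```python
from h import *
def at(uv,z): o,d=ray('top',uv); return o+d*(z-o[2])/d[2]
u=np.array([-.107,.994,0])
e=at((209,222.6),.253); n=at((202,225),.211)
print('end',e.round(4),'notch',n.round(4),'end->notch along',((n-e)@u).round(4),'slide needed',((n-e)@u+.024).round(4), 'lateral',((n-e)@np.array([.994,.107,0])).round(4))
g=e-.155*u;print('grip from end',g.round(4)); t=np.array([.5479,.1612,.2038]);print('by tri',((t-.131*u)-readout.sense()['eef_pos']).round(4))
```

```text
end [0.5496 0.141  0.253 ] notch [0.5455 0.1613 0.211 ] end->notch along 0.0207 slide needed 0.0447 lateral -0.0019
grip from end [ 0.5661 -0.0131  0.253 ]
by tri [-0.004   0.0404 -0.0774]
```

Call:
{"name": "carry_out", "arguments": {
  "series": [
    {"slide": [0.1, 0, 0], "turn": [0, 0, 0], "fingers": 1},
    {"slide": [0.2, 0, 0], "turn": [0, 0, 0], "fingers": 1},
    {"slide": [0.3, 0, 0], "turn": [0, 0, 0], "fingers": 1},
    {"slide": [0.3, 0, 0], "turn": [0, 0, 0], "fingers": 1},
    {"slide": [0.3, 0, 0], "turn": [0, 0, 0], "fingers": 1},
    {"slide": [0.3, 0, 0], "turn": [0, 0, 0], "fingers": 1},
    {"slide": [0.16, 0, 0], "turn": [0, 0, 0], "fingers": 1},
    {"slide": [0.08, 0, 0], "turn": [0, 0, 0], "fingers": 1},
    {"slide": [0, 0, 0], "turn": [0, 0, 0], "fingers": 1},
    {"slide": [0, 0, 0], "turn": [0, 0, 0], "fingers": 1}
  ]
}}

```text
t: 6.92
eef_pos: [0.5611, 0.0343, 0.2816]
ee_rot: [[-0.107, 0.994, -0.001], [0.994, 0.107, 0.0], [0.001, -0.001, -1.0]]
force: [-1.7, 0.1, -8.4]
width: 0.0197
gripper_force: 40.0
```

Run:
```python
from h import *
s=readout.sense();print(s['t'],s['eef_pos'],s['force'])
a=snap('side','i.png');b=snap('top','j.png')
cv2.imwrite('pics/k.png',np.hstack([cv2.resize(a[110:210,180:260],(400,500),interpolation=2),cv2.resize(b[180:260,180:244],(400,500),interpolation=2)])[:,:,::-1])
```

```text
6.9167 [0.56112798 0.034252   0.28161757] [-1.68546367  0.12295098 -8.43497162]
```

View pics/k.png

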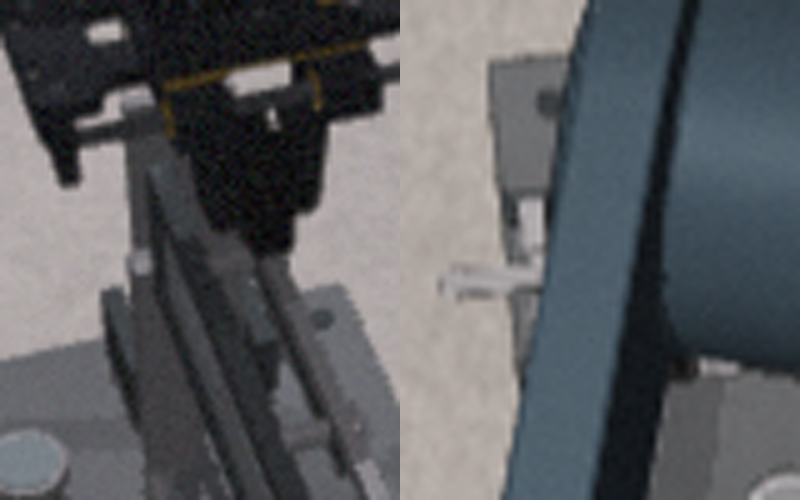

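The top crop shows the bar end at about top pixel (186.5,225), past the post as planned. Now I lower gently.

Call:
{"name": "carry_out", "arguments": {
  "series": [
    {"slide": [0, 0, 0.1], "turn": [0, 0, 0], "fingers": 1},
    {"slide": [0, 0, 0.2], "turn": [0, 0, 0], "fingers": 1},
    {"slide": [0, 0, 0.25], "turn": [0, 0, 0], "fingers": 1},
    {"slide": [0, 0, 0.25], "turn": [0, 0, 0], "fingers": 1},
    {"slide": [0, 0, 0.2], "turn": [0, 0, 0], "fingers": 1},
    {"slide": [0, 0, 0.1], "turn": [0, 0, 0], "fingers": 1},
    {"slide": [0, 0, 0], "turn": [0, 0, 0], "fingers": 1},
    {"slide": [0, 0, 0], "turn": [0, 0, 0], "fingers": 1}
  ]
}}

```text
t: 7.68
eef_pos: [0.5613, 0.0337, 0.2539]
ee_rot: [[-0.107, 0.994, -0.001], [0.994, 0.107, -0.0], [-0.0, -0.001, -1.0]]
force: [-3.2, -1.6, -8.2]
width: 0.0195
gripper_force: 40.0
```

Call:
{"name": "carry_out", "arguments": {
  "series": [
    {"slide": [0, 0, 0.08], "turn": [0, 0, 0], "fingers": 1},
    {"slide": [0, 0, 0.08], "turn": [0, 0, 0], "fingers": 1},
    {"slide": [0, 0, 0.08], "turn": [0, 0, 0], "fingers": 1},
    {"slide": [0, 0, 0.04], "turn": [0, 0, 0], "fingers": 1},
    {"slide": [0, 0, 0], "turn": [0, 0, 0], "fingers": 1}
  ]
}}

```text
t: 8.1
eef_pos: [0.5612, 0.0339, 0.2469]
ee_rot: [[-0.107, 0.994, -0.001], [0.994, 0.107, 0.0], [0.0, -0.001, -1.0]]
force: [-4.5, -1.1, -8.1]
width: 0.0196
gripper_force: 40.0
```

Call:
{"name": "carry_out", "arguments": {
  "series": [
    {"slide": [0, 0, 0.06], "turn": [0, 0, 0], "fingers": 1},
    {"slide": [0, 0, 0.06], "turn": [0, 0, 0], "fingers": 1},
    {"slide": [0, 0, 0], "turn": [0, 0, 0], "fingers": 1},
    {"slide": [0, 0, 0], "turn": [0, 0, 0], "fingers": 1}
  ]
}}

```text
t: 8.43
eef_pos: [0.5613, 0.0339, 0.2458]
ee_rot: [[-0.107, 0.994, 0.0], [0.994, 0.107, -0.0], [-0.0, 0.0, -1.0]]
force: [-9.4, -1.2, 1.6]
width: 0.0199
gripper_force: 40.0
```

Contact was at rise ≈0.084 as predicted, and the weight is taken up. I'll relieve the side load, then open part way.

Call:
{"name": "carry_out", "arguments": {
  "series": [
    {"slide": [0, -0.03, 0], "turn": [0, 0, 0], "fingers": 1},
    {"slide": [0, 0, 0], "turn": [0, 0, 0], "fingers": 1},
    {"slide": [0, 0, 0], "turn": [0, 0, 0], "fingers": 0.7},
    {"slide": [0, 0, 0], "turn": [0, 0, 0], "fingers": 0.6},
    {"slide": [0, 0, 0], "turn": [0, 0, 0], "fingers": 0.5},
    {"slide": [0, 0, 0], "turn": [0, 0, 0], "fingers": 0.4},
    {"slide": [0, 0, 0], "turn": [0, 0, 0], "fingers": 0.4},
    {"slide": [0, 0, 0], "turn": [0, 0, 0], "fingers": 0.4}
  ]
}}

```text
t: 9.1
eef_pos: [0.5611, 0.0338, 0.2446]
ee_rot: [[-0.107, 0.994, 0.001], [0.994, 0.107, -0.0], [-0.0, 0.001, -1.0]]
force: [-0.4, 0.7, -0.2]
width: 0.0528
gripper_force: 0.0
```

Call:
{"name": "carry_out", "arguments": {
  "series": [
    {"slide": [0, 0, -0.2], "turn": [0, 0, 0], "fingers": 0.4},
    {"slide": [0, 0, -0.4], "turn": [0, 0, 0], "fingers": 0.4},
    {"slide": [0, 0, -0.6], "turn": [0, 0, 0], "fingers": 0.4},
    {"slide": [0, 0, -0.8], "turn": [0, 0, 0], "fingers": 0.4},
    {"slide": [0, 0, -0.8], "turn": [0, 0, 0], "fingers": 0.4},
    {"slide": [0, 0, -0.8], "turn": [0, 0, 0], "fingers": 0.4},
    {"slide": [-0.5, -0.8, -0.4], "turn": [0, 0, 0], "fingers": 0.4},
    {"slide": [-0.5, -0.9, 0], "turn": [0, 0, 0], "fingers": 0.4},
    {"slide": [-0.5, -0.9, 0], "turn": [0, 0, 0], "fingers": 0.4},
    {"slide": [-0.5, -0.9, 0], "turn": [0, 0, 0], "fingers": 0.4},
    {"slide": [-0.5, -0.9, 0], "turn": [0, 0, 0], "fingers": 0.4},
    {"slide": [-0.5, -0.9, 0], "turn": [0, 0, 0], "fingers": 0.4},
    {"slide": [-0.3, -0.6, 0], "turn": [0, 0, 0], "fingers": 0.4},
    {"slide": [0, 0, 0], "turn": [0, 0, 0], "fingers": 0.4},
    {"slide": [0, 0, 0], "turn": [0, 0, 0], "fingers": 0.4}
  ]
}}

```text
t: 10.35
eef_pos: [0.4231, -0.0644, 0.3454]
ee_rot: [[-0.105, 0.994, 0.002], [0.994, 0.105, -0.001], [-0.001, 0.002, -1.0]]
force: [0.3, -0.0, 0.9]
width: 0.0527
gripper_force: 0.0
```

Run:
```python
from h import *
s=readout.sense();print(s['t'],s['eef_pos'],s['force'])
a=snap('side','l.png');b=snap('top','m.png')
cv2.imwrite('pics/n.png',np.hstack([cv2.resize(a[100:320,150:330],(450,550),interpolation=2),cv2.resize(b[160:270,170:240],(350,550),interpolation=2)])[:,:,::-1])
```

```text
10.35 [ 0.42306986 -0.06437574  0.34540767] [ 0.27174271 -0.00134106  0.91166287]
```

View pics/n.png

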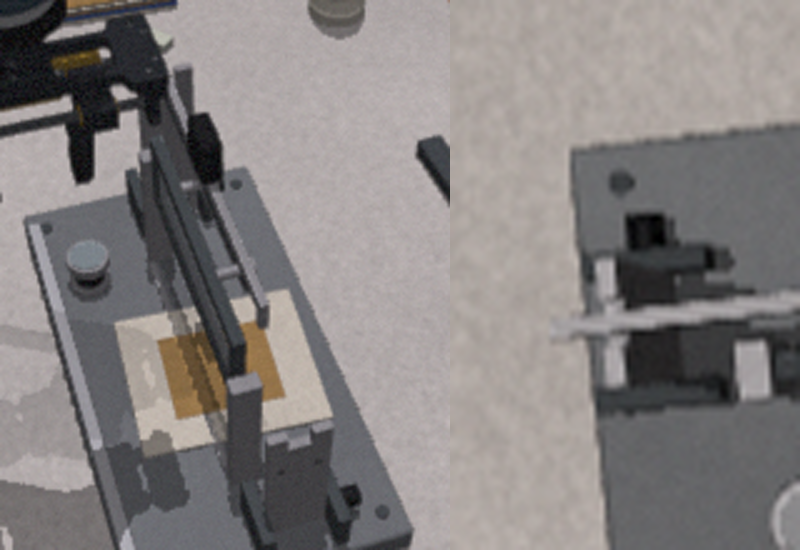

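The guard stays up. In the top view the bar lies across the tall post at about (202,225) with its end past it, and the arm is clear of everything.

```bash
python3 -c "
from h import *
print(ticket.hand_in())"
```

```text
the job is handed in; nothing more can be done
None
```

The guard is raised and its bar's slot is hooked on the taller post's notch, about 84 mm up by my estimate. I let go without a drop, moved the arm clear, and handed the job in at about 10.5 s.

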